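# Poke the hidden latch and fetch the drier bottle

## Task

A small brown bottle is locked in the grey solvent box under its yellow sprung lid. Take the red-handled release key, push its rod through the slot in the front of the box, feel for the hidden latch tab behind it and press the tab in with the rod until the lid springs open. Then lay the key down flat on the table, lift the bottle out and stand it upright in the middle of the white coaster, without tipping the bottle over or shoving the two paint jars, the paint tube and the twin dipper away.

Things in the scene. Friction and masses are not known exactly. Their poses are not given: they have to be found in the camera images.
- solvent_box: grey steel box, fixed to the table, 130 (x) x 180 (y) x 90 (z) mm without the lid, walls 4 mm. Origin: centre of its underside; its own x axis points from the slotted front face (own x = -65 mm) to the hinge at the back, z up. A cross wall inside (own x = -13 to -9 mm, 84 mm high) parts the latch space in front from the bottle bay behind.
- slot (a point): centre of the mouth of the dark-rimmed slot, on the outside of the box front, 46 mm above the table. Axes as the box: x runs into the slot, y along it. The slot is 70 mm wide (y) and 12 mm high (z), through the 4 mm wall. A black brush-type dust seal just inside hides what lies behind; the rod passes through it without any resistance.
- latch_plane (a point): point 28 mm straight in behind the slot's centre; axes as the slot. The unseen tab's face is in this plane: 18 mm wide (y), 24 mm high, at slot height, its middle anywhere up to 22 mm to either side (y), to be found by touch. It starts to give at about 2 N, 5 N at its full 10 mm travel; 7 mm frees the lid. Beside it the rod runs free to the rigid cross wall, 52 mm in from the box front.
- bay_floor (a point): centre of the floor of the bottle bay, 8 mm above the table; axes as the box. The bay is 70 mm (x) by 172 mm (y), open at the top, 82 mm deep, once the lid is open.
- lid (a joint): angle of the yellow lid (136 x 186 x 6 mm, hinged along the back top edge of the box), rad: 0 = shut and latched, 2.1 = wide open, leaning back. Once the latch is pressed its damped spring swings it wide open by itself in about 2 s, and holds it there; it cannot be lifted while latched.
- release_key: release key, 45 g, lying on the table: red plastic handle 50 (x) x 16 (y) x 22 (z) mm with a steel rod, 8 mm in diameter and 65 mm long, out of its +x end. Origin: under the middle of the handle; z up; the rod's axis is 11 mm above the underside and its tip 90 mm ahead of the origin in the key's own +x.
- key_tip (a point): tip of the key's rod, on its axis; axes as the key
- drier_bottle: small brown glass bottle with a black cap, 31 mm in diameter, 74 mm tall, about 70 g, standing in the bottle bay of the box (hidden until the lid opens). Origin: centre of its underside, z up. It can be gripped round its body from above, fingers either side along the box's y.
- coaster: round white ceramic coaster, fixed, 90 mm in diameter, 4 mm thick. Origin: centre of its underside.
- jar_teal: bystander: paint jar with a black lid and teal band, 58 mm in diameter, 66 mm tall, beside the box. Origin: centre of its underside.
- jar_orange: bystander: paint jar with a white lid and orange band, 58 mm in diameter, 66 mm tall, beside the box. Origin: centre of its underside.
- tube_crimson: bystander: crimson paint tube lying on the table, 46 x 153 x 35 mm (long in its own y). Origin: middle of its underside.
- dipper: bystander: twin steel dipper (two joined small cups) on the table, 39 x 81 x 22 mm (long in its own y). Origin: middle of its underside.
Mind the look-alikes: they are no part of the job. Of the things like the coaster, leave any that is blue or pink; of the rest the larger one is meant.

How it is judged:
On the way:
1. the lid is sprung (past 0.1 rad) with the key's rod still at least 25 mm deep in the slot (value of joint lid above 0.1 rad and x of key_tip in the frame of slot between 0.025 and 0.07 m and y of key_tip in the frame of slot between -0.04 and 0.04 m and z of key_tip in the frame of slot between -0.02 and 0.02 m), for 0.05 s.
At the end, for the whole second after the job is handed in: The lid stands open (over 1.7 rad); the bottle stands upright (within 0.1 rad) and still on the white coaster, its axis within 28 mm of the coaster's centre; the key lies flat and still on the table (its origin and its tip both below 30 mm) (value of joint lid above 1.7 rad and horizontal distance between drier_bottle and coaster below 0.028 m and height (world z) of drier_bottle between 0 and 0.009 m and angle between drier_bottle's own z axis and vertical below 0.1 rad and linear speed of each of drier_bottle, release_key below 0.02 m/s and height (world z) of each of release_key, key_tip below 0.03 m); the robot touches nothing.
It fails at once if the bottle is tipped by more than 0.7 rad (angle between drier_bottle's own z axis and vertical above 0.7 rad).
It fails at once if a jar, the tube or the dipper is shoved by more than 40 mm (distance of any of jar_teal, jar_orange, tube_crimson, dipper from where it was at the start of the episode above 0.04 m).
It also fails if it takes over 72 s, if anything falls off the work surface, if the arm or the gripper's body presses on something with over 40 N, if the wrist force passes 120 N, or if a joint passes its speed limit or range.

## Robot

A 7-joint arm with a two-finger parallel gripper is mounted at the origin on a cart in front of the work surface, level with it; the furniture and walls round the work are solid. World frame = base frame: x ahead of the robot, y to its left, z up, the work surface at z = 0. Lengths are in m, angles in rad, forces in N, time in s.
With the tool pointing down it reaches from about 0.425 to 0.875 m from the base axis. Payload 4.7 kg.
Tool frame: the origin (TCP) lies between the finger pads; the fingertips stand 8 mm ahead of it and the grasp point (between the pads) lies 11 mm behind it (bot.tips_ahead is the z of the fingertips in the tool frame, in m); z points along the fingers, x is the direction in which the jaws open and shut, and the axes are right-handed (so a half turn about z gives the same grasp; the last joint's range is limited). The gripper opens to 85 mm and grips with 20 to 120 N. Pads are 22 mm wide; open, the fingers measure 114 mm over their backs; the gripper's body (76 mm by 85 mm) begins 54 mm behind the grasp point. The pads swing forward as they close: fully open they stand 13 mm farther back than shut.
Start: joints at [-1.149, 0.321, -0.07, 1.45, 0.023, 1.371, -0.057], TCP at [0.258, 0.597, 0.206] pointing down, gripper open.
Joint ranges: [-2.86, 2.86], [-0.3, 2.09], [-1.38, 1.24], [0.06, 2.45], [-1.56, 4.7], [0.09, 2.05], [-2.69, 2.69]. Speed limits (rad/s): [2.57, 2.57, 3.14, 3.14, 3.14, 3.14, 3.14].

## Interface

Orientations are given as a unit quaternion [w, x, y, z].
In Python, from bench import bot, capture, calibration gives the robot as it stands.
- The arm moves only by the tool arm_command, never from a script. Its argument "steps" is a list that holds one entry, the list of rows, each a list of 5 numbers: the closure, from -1 (fully open) to 1 (shut), then the shift along the world's x, y, z in cm, then the turn about the world's z in degrees. In form: [[[jaw, tx, ty, tz, turn], ...]]. A call has exactly 5 rows; each row is the pose to reach, as a shift and turn from the pose commanded when the call began; what a row does not reach only later rows make up. A row lasts 1/8 s, in which the tool goes at most 62.5 mm and 10.7 degrees, less where a joint would pass 70% of its speed; a pose out of reach is approached as far as the arm can. A call with a gripper value outside its range is refused whole. The fingers move at their own pace and stop on an object; "newtons" is the grip in N (left out, the last holds). Time passes only in rows, so rows that repeat a pose let the fingers close, or fill a call up. It gives the time, the measured TCP pose, the force and the opening at its end, in the units of the state.
- bot.state(): the state, without advancing time (a new reading comes with each control period).
- capture(name): name is "side" or "top"; returns (picture, depth): 480x640x3 uint8, blue, green, red; 480x640 float32, m along the optical axis (not along the pixel's ray), 0 where there is no reading.
- calibration(name): a dict with "intrinsics" (3x3 intrinsics, pixels), "k1" (the pictures are not rectified: a ray, as slopes to the right and down, at radius r is drawn at 1 + k1 r^2 times it, then the intrinsics apply), "extrinsics" (4x4, takes a point from camera to world coordinates). Camera axes: x right, y down, z forward; pixel columns grow to the right and rows downward; lengths in m; the calibration is good to about 2 mm. A picture is of the moment at which its call begins. calibration takes no time and is no camera call.
- bot.finish_job(): hands the job in, once; it reports no verdict.
The state is a dict: "time": time; "joints": joint angles; "joint_velocities": joint speeds; "effort": joint torques, N m; "tcp_pos": TCP position; "tool_rot": TCP orientation; "force": force on the tool from outside, world axes, zero at the start; "ft_torque": the same for the moment, N m; "width": finger opening in m.
Only numpy, scipy, OpenCV 4.12 (cv2) and the standard library are available. Lean on these libraries where they do the work, as an engineer would, in place of code of your own. Each camera call takes 0.05 s, during which the arm holds its last target. There are 200 camera calls.

## Working session

There is one attempt and no reset: what is moved stays moved. The work goes in short steps, Python scripts to look and compute and a tool call to move; the robot and the scene stay as the last step left them, time stands still between calls to the robot, and variables do not carry over. Pictures are saved under pics/ and viewed, about 8 in all and at most 12, crops included, and the job is handed in when it is done.

Besides the shell and the picture viewer there is one more tool, called after "Emit:" as name([rows], argument=value, ...), one row to a line, values as JSON. arm_command: Moves the arm, as the interface text tells. Its arguments: {"type":"object","properties":{"steps":{"type":"array","items":{"type":"array","items":{"type":"array","items":{"type":"number"}}}},"newtons":{"type":"number"}},"required":["steps"]}

```bash
mkdir -p pics; cat > h.py <<'E'
import numpy as np,cv2
from bench import bot,capture,calibration
def pts(name,depth):
    c=calibration(name);K=np.array(c["intrinsics"]);E=np.array(c["extrinsics"])
    v,u=np.mgrid[0:480,0:640]
    s=und(name,np.stack([u.ravel(),v.ravel()],1))
    d=depth.ravel()
    P=np.c_[s*d[:,None],d]@E[:3,:3].T+E[:3,3]
    return P.reshape(480,640,3)
def und(name,uv):
    c=calibration(name);K=np.array(c["intrinsics"])
    return cv2.undistortPoints(np.array(uv,float).reshape(-1,1,2),K,np.array([c["k1"],0,0,0.]) ).reshape(-1,2)
def plane(name,uv,z):
    E=np.array(calibration(name)["extrinsics"])
    d=np.c_[und(name,uv),np.ones(len(uv))]@E[:3,:3].T
    return E[:3,3]+d*((z-E[2,3])/d[:,2])[:,None]
E
python3 - <<'E'
from h import *
for n in("top","side"):
    p,d=capture(n);cv2.imwrite(f"pics/{n}0.png",p);np.save(n+"0.npy",d)
    c=calibration(n);print(n,np.round(c["extrinsics"],3).tolist(),c["k1"],np.round(c["intrinsics"],1).tolist(),(d==0).mean())
s=bot.state();print(s["tool_rot"],s["width"],s["force"],s["time"])
E
```

```text
top [[-0.011, -0.993, 0.122, 0.398], [-1.0, 0.013, 0.015, -0.012], [-0.017, -0.121, -0.992, 1.464], [0.0, 0.0, 0.0, 1.0]] -0.05396746861317804 [[565.1, 0.0, 324.7], [0.0, 565.1, 232.5], [0.0, 0.0, 1.0]] 0.004052734375
side [[-1.0, 0.011, 0.013, 0.56], [-0.007, 0.412, -0.911, 1.182], [-0.015, -0.911, -0.412, 0.602], [0.0, 0.0, 0.0, 1.0]] -0.12474464640788223 [[545.0, 0.0, 312.0], [0.0, 545.0, 236.2], [0.0, 0.0, 1.0]] 0.003938802083333333
[ 5.06886372e-04  8.35621132e-01  5.49305569e-01 -6.77116936e-04] 0.08539540344670604 [ 0.68254065 -0.50164681 -0.0923857 ] 0.1
```

View pics/top0.png

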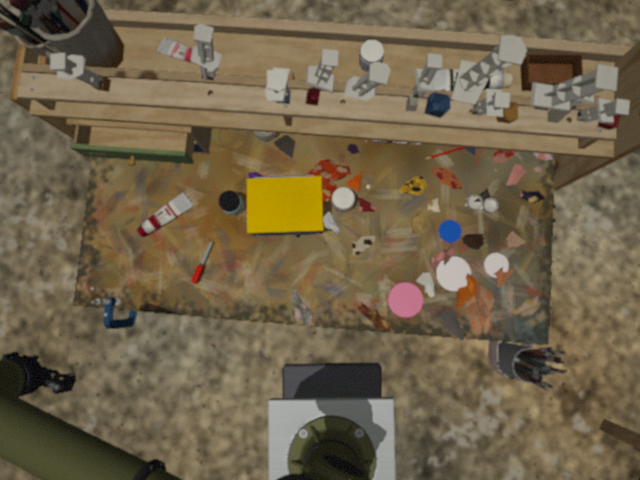

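View pics/side0.png

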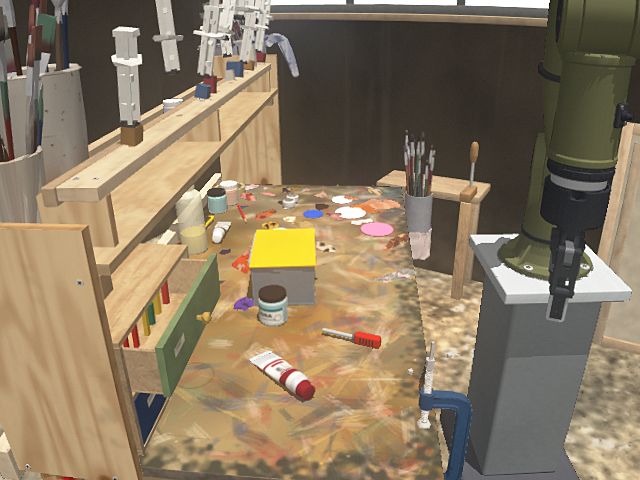

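```bash
cat > m.py <<'E'
from h import *
p=cv2.imread("pics/top0.png");d=np.load("top0.npy");P=pts("top",d)
hsv=cv2.cvtColor(p,cv2.COLOR_BGR2HSV)
def comp(lo,hi,roi,z,name):
    m=cv2.inRange(hsv,lo,hi);r=np.zeros_like(m);x0,y0,x1,y1=roi;r[y0:y1,x0:x1]=m[y0:y1,x0:x1]
    cs,_=cv2.findContours(r,cv2.RETR_EXTERNAL,cv2.CHAIN_APPROX_NONE);c=max(cs,key=cv2.contourArea)
    w=plane("top",c.reshape(-1,2),z);rc=cv2.minAreaRect((w[:,:2]*1000).astype(np.float32))
    (cx,cy),rr=cv2.minEnclosingCircle((w[:,:2]*1000).astype(np.float32))
    mm=np.zeros_like(m);cv2.drawContours(mm,[c],-1,255,-1)
    print(name,"rect",np.round(rc[0],1),np.round(rc[1],1),round(rc[2],1),"circ",round(cx,1),round(cy,1),round(rr,1),"zmed",np.round(np.median(P[mm>0],0)*1000,1))
    return mm
comp((20,150,120),(35,255,255),(230,160,340,250),.096,"lid")
h=comp((0,150,90),(8,255,255),(185,235,220,290),.011,"handle")
comp((0,0,170),(180,60,255),(430,245,475,295),.004,"white big")
comp((0,0,170),(180,60,255),(480,245,515,285),.004,"white small")
comp((0,0,170),(180,60,255),(325,180,360,215),.066,"orange jar")
comp((0,0,0),(180,255,70),(215,188,246,218),.066,"teal jar")
comp((0,0,100),(180,70,255),(200,238,218,262),.011,"rod")
crop=cv2.resize(p[225:300,170:270],None,fx=4,fy=4,interpolation=cv2.INTER_CUBIC)
c2=cv2.resize(p[215:300,420:520],None,fx=4,fy=4,interpolation=cv2.INTER_CUBIC)
s=cv2.imread("pics/side0.png");c3=cv2.resize(s[215:365,220:400],(720,600)) 
H=340
a=np.zeros((H,800,3),np.uint8);a[:300,:400]=crop;a[:340,400:]=c2
cv2.imwrite("pics/crop1.png",a)
cv2.imwrite("pics/crop2.png",c3)
E
python3 m.py
```

```text
lid rect [637.4 109. ] [137.6 189.7] 1.2 circ 636.7 108.6 114.2 zmed [635.9 108.   96.6]
handle rect [473.1 342.4] [17.1 48.1] 68.6 circ 472.8 342.1 24.2 zmed [472.  339.8  20.7]
white big rect [ 466.5 -320. ] [82.2 86.3] 24.9 circ 466.7 -320.1 43.9 zmed [ 467.4 -319.7    3. ]
white small rect [ 489.7 -430.5] [55.5 61.1] 23.2 circ 487.2 -431.4 30.9 zmed [ 491.6 -428.9    1.9]
orange jar rect [656.8 -37. ] [48.3 50.2] 44.5 circ 657.1 -37.1 26.0 zmed [656.7 -37.4  65.3]
teal jar rect [652.3 243.2] [65.5 51.2] 82.3 circ 653.3 242.3 33.7 zmed [655.7 247.   64.5]
rod rect [530.5 317.4] [ 8.3 56.3] 66.5 circ 530.5 317.4 28.3 zmed [529.8 317.2  12.5]
```

View pics/crop1.png

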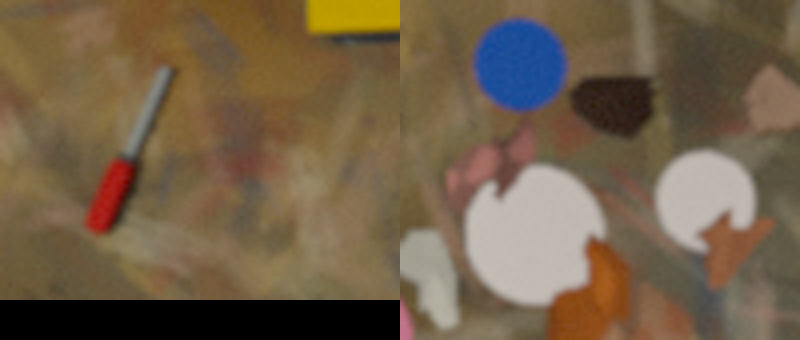

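Candidates. Coaster: large white (453,273), small white (497,264), blue (450,231), pink (406,299), so I take the large white. Key: red handle (198,273) with its grey rod towards (212,243), the only such object; the tube at (165,215) is crimson and white. The crop confirms both. Moving now.

Emit:
arm_command([
  [[0, 4, -5, 0, 1], [0, 8, -10, 0, 1.8], [0, 12, -14.5, 0, 1.8], [0, 16, -19.5, -2, 1.8], [0, 19, -23.5, -5, 1.8]],
], newtons=50)

```text
time: 0.72
tcp_pos: [0.4493, 0.3609, 0.157]
tool_rot: [-0.0, 0.827, 0.562, 0.001]
force: [0.5, 0.5, -0.0]
width: 0.0424
```

```bash
python3 - <<'E'
from h import *
p=cv2.imread("pics/top0.png");hsv=cv2.cvtColor(p,cv2.COLOR_BGR2HSV)
m=cv2.inRange(hsv,(20,150,120),(35,255,255))
def fit(uv):
    w=plane("top",uv,.096)*1000;return cv2.fitLine(w[:,:2].astype(np.float32),cv2.DIST_HUBER,0,.01,.01).ravel()
print("front",fit([(u,np.where(m[160:250,u])[0].max()+160+.5) for u in range(255,316)]))
print("back",fit([(u,np.where(m[160:250,u])[0].min()+160-.5) for u in range(255,316)]))
print("left",fit([(np.where(m[v,230:340])[0].min()+230-.5,v) for v in range(186,226)]))
print("right",fit([(np.where(m[v,230:340])[0].max()+230+.5,v) for v in range(186,226)]))
g=cv2.cvtColor(p,cv2.COLOR_BGR2GRAY)
for v in range(232,242): print(v,g[v,250:324:3])
E
```

```text
front [ 1.672734e-02 -9.998601e-01  5.686797e+02  1.041055e+02]
back [ 2.3945384e-02 -9.9971324e-01  7.0465424e+02  9.7116508e+01]
left [9.9994361e-01 1.0618858e-02 6.3378033e+02 2.0283318e+02]
right [9.9982631e-01 1.8636601e-02 6.3437402e+02 1.4703442e+01]
232 [131 130 120 115 111 106 100  98  98  97  93  90  88  76  73  67  62  60
  51  54  56  50  60  56  65]
233 [102  92  83  78  73  62  59  56  57  55  54  53  58  52  53  52  50  45
  48  44  58  58  74  77  88]
234 [ 83  58  64  56  51  47  48  48  54  49  47  56  64  69  70  54  49  61
  66  69  72  81  87  96 111]
235 [ 84  67  75  67  66  65  67  70  72  71  69  75  87  92  87  72  41  85
  89  88  92  98  96 102 112]
236 [ 86  80  80  83  84  77  81  85  84  86  86  91 101  98  94  86  46  95
  99  97  98  97  95 101 110]
237 [ 89  85  85  88  88  84  87  89  90  89  90  94 106  99  93  91  69  97
  98  97  97  99  98  99 102]
238 [ 93  88  87  88  86  85  88  89  90  91  88  96 107 103  96  94  94 100
  99  99  99  97  99  96 100]
239 [ 92  94  87  87  84  86  81  89  89  92  90  97 105 101  99  94  97  99
  96  99 100 101 103  96  98]
240 [ 96  94  92  91  85  88  84  86  89  91  92  98 105 102  95  95  95  96
 100 101 100 100 103 102  98]
241 [ 95  92  89  92  91  88  85  90  89  92  92 100 106 100 100  96 100  98
  97 100 101 102 101 101  98]
```

Emit:
arm_command([
  [[0, 1.9, -2.0, -5, 0], [0, 1.9, -2.0, -9, 0], [0, 1.9, -2.0, -12.5, 0], [0, 1.9, -2.0, -14.6, 0], [0, 1.9, -2.0, -14.6, 0]],
])

```text
time: 1.35
tcp_pos: [0.4646, 0.341, 0.0083]
tool_rot: [0.0, 0.827, 0.562, -0.002]
force: [0.1, -0.2, -0.1]
width: 0.0429
```

Emit:
arm_command([
  [[1, 0, 0, 0, 0], [1, 0, 0, 0, 0], [1, 0, 0, 0, 0], [1, 0, 0, 0, 0], [1, 0, 0, 0.5, 0]],
])

```text
time: 1.98
tcp_pos: [0.466, 0.3422, 0.0155]
tool_rot: [0.0, 0.827, 0.562, -0.0]
force: [-0.1, -0.2, 0.2]
width: -0.0003
```

```bash
python3 - <<'E'
from h import *
from bench import bot
a,_=capture("top");b,_=capture("side")
cv2.imwrite("pics/s1.png",b);cv2.imwrite("pics/t1.png",a)
o=np.zeros((400,800,3),np.uint8)
o[:,:400]=cv2.resize(a[215:315,150:250],(400,400));o[:,400:]=cv2.resize(b[280:400,300:420],(400,400))
cv2.imwrite("pics/c3.png",o);s=bot.state();print(s["width"],s["tcp_pos"],bot.tips_ahead)
E
```

```text
0.0001300411293739915 [0.46677746 0.34269548 0.01631137] 0.008
```

View pics/c3.png

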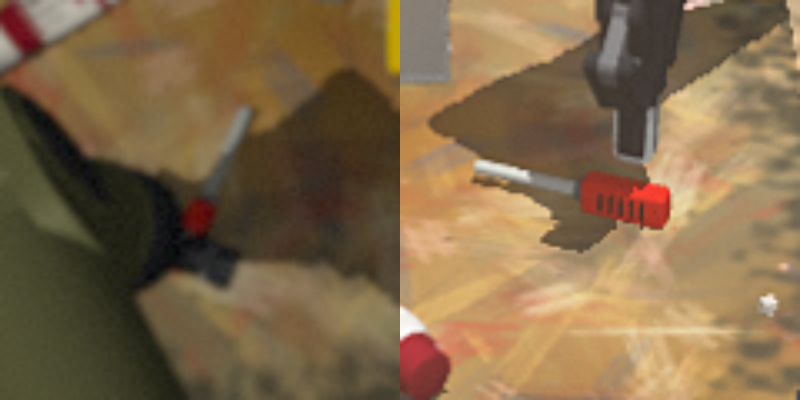

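```bash
python3 - <<'E'
from h import *
print("tip",plane("side",[(369.6,328)],.008),"handle",plane("side",[(367.5,340)],.013),"rodtip",plane("side",[(323,330)],.011), "rodtip top",plane("top",[(212,242)],.011))
for f in("side0","s1"):
    im=cv2.imread(f"pics/{f}.png");h=cv2.cvtColor(im,cv2.COLOR_BGR2HSV)
    m=cv2.inRange(h,(0,150,90),(8,255,255))[320:352,340:390];v,u=np.where(m);print(f,u.mean()+340,v.mean()+320,len(u),np.round(plane("side",[(u.mean()+340,v.mean()+320)],.013)[0],4))
print(bot.state()["tcp_pos"])
D=np.load("side0.npy");P=pts("side",D);h=cv2.cvtColor(cv2.imread("pics/side0.png"),cv2.COLOR_BGR2HSV)
mm=cv2.inRange(h,(0,150,90),(8,255,255));mm[:320]=0;mm[352:]=0;mm[:,:340]=0;mm[:,390:]=0
print(np.median(P[mm>0],0), np.percentile(P[mm>0],[2,98],axis=0))
y=cv2.inRange(h,(20,150,120),(35,255,255));y[:225]=0;y[275:]=0;y[:,:245]=0;y[:,320:]=0
print("lid side",np.percentile(P[y>0],[1,50,99],axis=0))
E
```

```text
tip [[0.46407449 0.30119691 0.008     ]] handle [[0.47217853 0.34796266 0.013     ]] rodtip [[0.55406462 0.31063239 0.011     ]] rodtip top [[0.55503756 0.30334579 0.011     ]]
side0 367.3462783171521 339.1877022653722 309 [0.4722 0.3454 0.013 ]
s1 367.2572347266881 339.1639871382637 311 [0.4724 0.3453 0.013 ]
[0.46677746 0.34269548 0.01631137]
[0.47291337 0.3472188  0.0165627 ] [[4.49470310e-01 3.33284688e-01 4.44867217e-04]
 [4.96369077e-01 3.58460972e-01 2.26057818e-02]]
lid side [[ 0.57031849 -0.20013954 -0.00157421]
 [ 0.63644037  0.12297824  0.09508289]
 [ 0.70319884  0.20408251  0.09788265]]
```

```bash
python3 - <<'E'
from h import *
b,d=capture("side");P=pts("side",d)
for v in range(300,334,4): print(v,[tuple(np.round(P[v,u]*1000).astype(int).tolist()) for u in (365,370,375)])
a,d=capture("top");P=pts("top",d);Q=P.reshape(-1,3)
k=(abs(Q[:,0]-.467)<.06)&(abs(Q[:,1]-.342)<.06)&(Q[:,2]<.14)&(Q[:,2]>.028)
print(k.sum(),np.round(Q[k][::12]*1000).astype(int).tolist())
s=bot.state();print(s["joints"],s["tcp_pos"],s["force"])
E
```

```text
300 [(484, 402, 131), (475, 394, 127), (463, 362, 108)]
304 [(484, 403, 125), (475, 392, 118), (463, 362, 99)]
308 [(482, 385, 105), (474, 388, 107), (462, 358, 88)]
312 [(481, 371, 89), (473, 380, 94), (461, 353, 77)]
316 [(479, 356, 71), (470, 359, 72), (461, 356, 70)]
320 [(478, 352, 60), (470, 358, 64), (461, 355, 62)]
324 [(479, 355, 53), (470, 359, 55), (460, 351, 50)]
328 [(472, 287, -2), (469, 354, 44), (452, 289, 0)]
332 [(473, 304, 0), (463, 302, -1), (453, 301, -1)]
95 [[479, 337, 29], [465, 307, 114], [459, 289, 138], [454, 293, 140], [449, 296, 137], [447, 289, 136], [445, 290, 131], [440, 298, 129]]
[-0.76901008  0.33643497  0.10481684  1.83804502 -0.04194514  0.96855262
  0.54810736] [0.46651207 0.3425242  0.01583627] [-0.11799416 -0.43369892  0.43952352]
```

Fingertips are about 32 mm higher in depth than the reported TCP implies, while x and y agree. I'll descend cautiously and check by force and camera.

Emit:
arm_command([
  [[0, 0, 0, 0, 0], [0, 0, 0, 0, 0], [0, 0, 0, -0.8, 0], [0, 0, 0, -1.6, 0], [0, 0, 0, -2.4, 0]],
])

```text
time: 2.8
tcp_pos: [0.466, 0.3421, -0.0094]
tool_rot: [0.0, 0.827, 0.562, -0.0]
force: [1.1, 0.5, -0.2]
width: 0.0426
```

```bash
cat > look.py <<'E'
from h import *
import sys
b,d=capture("side");cv2.imwrite(f"pics/{sys.argv[1]}.png",b);P=pts("side",d)
for u in range(360,380,3):
    print(u,[tuple(np.round(P[v,u]*1000).astype(int).tolist()) for v in range(316,348,3)])
s=bot.state();print(s["tcp_pos"],s["force"],s["width"])
o=cv2.resize(b[270:390,300:460],(800,600),interpolation=cv2.INTER_CUBIC);cv2.imwrite(f"pics/{sys.argv[1]}c.png",o)
E
python3 look.py s2
```

```text
360 [(491, 395, 96), (492, 399, 92), (491, 394, 83), (490, 388, 73), (491, 391, 69), (488, 366, 45), (488, 364, 37), (488, 365, 31), (488, 366, 26), (486, 344, 3), (486, 346, -2)]
363 [(487, 402, 100), (487, 400, 93), (486, 399, 86), (485, 387, 72), (485, 393, 70), (483, 373, 50), (483, 373, 44), (483, 375, 38), (483, 373, 31), (483, 372, 24), (480, 347, -1)]
366 [(482, 404, 102), (482, 404, 95), (482, 403, 89), (481, 398, 80), (481, 395, 72), (480, 392, 63), (478, 375, 45), (478, 377, 40), (478, 373, 31), (477, 375, 25), (474, 346, -2)]
369 [(476, 398, 97), (476, 397, 91), (476, 395, 83), (476, 397, 79), (475, 393, 70), (475, 393, 64), (473, 376, 46), (472, 373, 37), (472, 376, 33), (472, 375, 26), (469, 350, 1)]
372 [(469, 375, 83), (469, 377, 78), (468, 377, 72), (468, 378, 66), (468, 377, 59), (467, 372, 49), (467, 373, 44), (467, 372, 37), (466, 371, 29), (466, 371, 22), (464, 355, 4)]
375 [(464, 376, 83), (457, 325, 44), (457, 324, 37), (457, 325, 30), (457, 327, 25), (456, 324, 16), (454, 306, -3), (459, 350, 21), (459, 356, 18), (459, 353, 10), (459, 357, 6)]
378 [(451, 322, 48), (452, 325, 44), (451, 322, 35), (451, 327, 32), (451, 327, 25), (447, 298, -1), (448, 307, -2), (453, 346, 18), (454, 356, 18), (454, 359, 13), (453, 356, 5)]
[ 0.4653076   0.34161052 -0.01052354] [-0.34625492  0.03045218 -0.42081556] 0.042346638643705733
```

View pics/s2c.png

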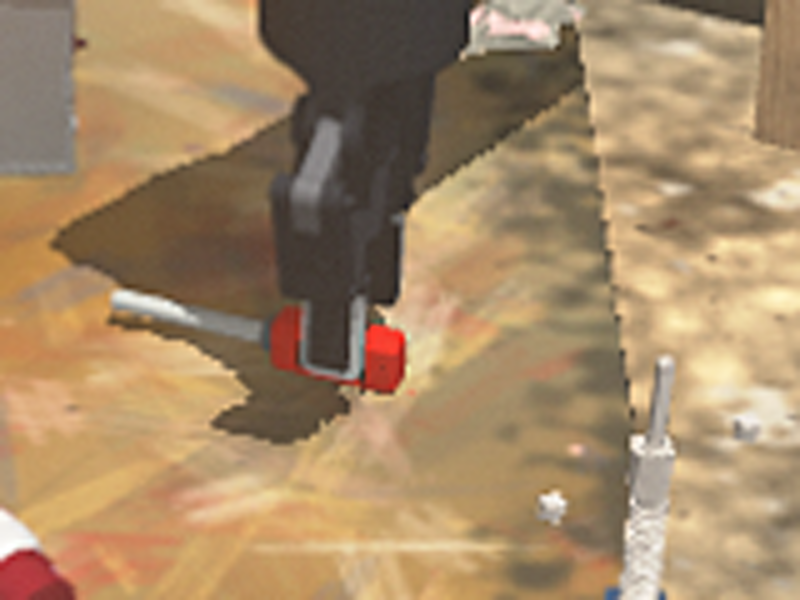

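Emit:
arm_command([
  [[0, 0, 0, -0.5, 0], [0, 0, 0, -1.0, 0], [0, 0, 0, -1.0, 0], [1, 0, 0, -1.0, 0], [1, 0, 0, -1.0, 0]],
])

```text
time: 3.48
tcp_pos: [0.4667, 0.3427, -0.0179]
tool_rot: [-0.0, 0.827, 0.562, 0.001]
force: [0.4, 0.2, -0.1]
width: 0.0147
```

Emit:
arm_command([
  [[1, 0, 0, 0, 0], [1, 0, 0, 0, 0], [1, 0, 0, 0, 0], [1, 0, 0, 0, 0], [1, 0, 0, 0, 0]],
])

```text
time: 4.1
tcp_pos: [0.4666, 0.3427, -0.018]
tool_rot: [-0.0, 0.827, 0.562, 0.0]
force: [0.2, -0.1, 6.5]
width: 0.0146
```

Emit:
arm_command([
  [[1, 0, -2, 3.5, 0], [1, -0.5, -7, 3.5, 8], [1, -1.1, -12, 3.5, 16], [1, -1.1, -17, 3.5, 22.6], [1, -1.1, -21, 3.5, 22.6]],
])

```text
time: 4.72
tcp_pos: [0.4542, 0.1299, 0.0158]
tool_rot: [-0.0, 0.701, 0.713, -0.001]
force: [1.0, 0.1, -0.4]
width: 0.0149
```

Emit:
arm_command([
  [[1, 0, -1.5, 0, 0], [1, 0, -2.7, 0, 0], [1, 0, -2.7, 0, 0], [1, 0, -2.7, 0, 0], [1, 0, -2.7, 0, 0]],
])

```text
time: 5.35
tcp_pos: [0.4553, 0.1065, 0.0165]
tool_rot: [-0.0, 0.7, 0.714, 0.0]
force: [0.5, 0.1, 0.1]
width: 0.0144
```

```bash
python3 - <<'E'
from h import *
s=bot.state();print(s["tcp_pos"],s["tool_rot"],s["force"],s["width"])
a,da=capture("top");b,db=capture("side");cv2.imwrite("pics/t4.png",a);cv2.imwrite("pics/s4.png",b);np.save("t4.npy",da);np.save("s4.npy",db)
o=np.zeros((600,800,3),np.uint8)
o[:,:400]=cv2.resize(a[190:310,245:325],(400,600),interpolation=cv2.INTER_CUBIC);o[:,400:]=cv2.resize(b[220:340,270:350],(400,600),interpolation=cv2.INTER_CUBIC)
cv2.imwrite("pics/c4.png",o)
E
```

```text
[0.45525765 0.10650198 0.01647464] [-9.55198115e-05  7.00011434e-01  7.14131625e-01  6.97225065e-05] [0.51956431 0.08140219 0.08545536] 0.014398632953353498
```

View pics/c4.png

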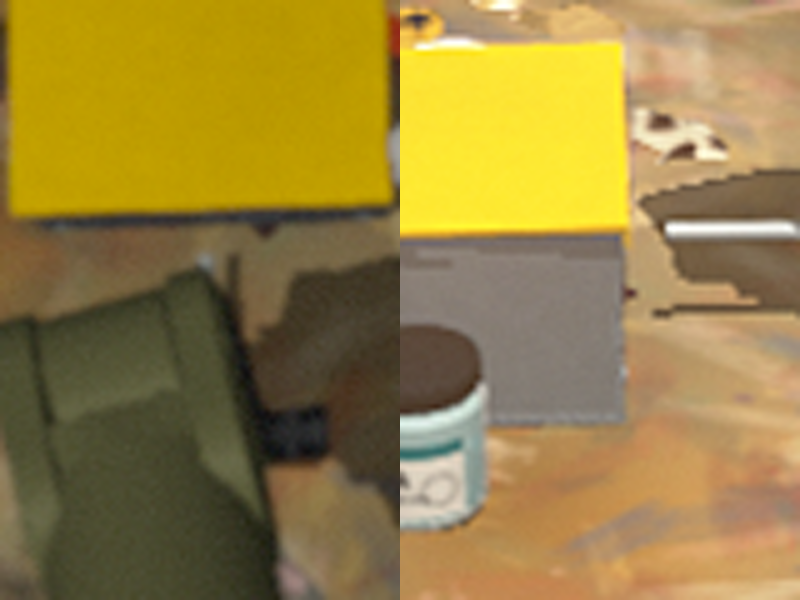

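```bash
python3 - <<'E'
from h import *
def ray(n,uv):
    E=np.array(calibration(n)["extrinsics"]);d=np.r_[und(n,[uv])[0],1]@E[:3,:3].T;return E[:3,3],d/np.linalg.norm(d)
a,u=ray("side",(323.4,266));b,v=ray("top",(286,242))
t=np.linalg.lstsq(np.c_[u,-v],b-a,rcond=None)[0];print(a+u*t[0],b+v*t[1])
P=pts("side",np.load("s4.npy"))
for c in (326,330,336,342): print(c,[tuple(np.round(P[r,c]*1000).tolist()) for r in (264,265,266,267,268)])
print("box right edge top", plane("side",[(324.5,267)],.09), "bottom",plane("side",[(324.5,304)],0))
T=pts("top",np.load("t4.npy"));print(np.round(T[239:245,284:289]*1000).tolist())
E
```

```text
[0.55075905 0.1077575  0.04338908] [0.54923109 0.10785054 0.04323446]
326 [(544.0, 7.0, -3.0), (545.0, 107.0, 45.0), (545.0, 109.0, 44.0), (545.0, 112.0, 43.0), (545.0, 113.0, 41.0)]
330 [(534.0, 8.0, -3.0), (536.0, 109.0, 47.0), (536.0, 111.0, 45.0), (536.0, 109.0, 41.0), (534.0, 32.0, -1.0)]
336 [(519.0, 9.0, -3.0), (523.0, 111.0, 47.0), (523.0, 110.0, 44.0), (523.0, 114.0, 44.0), (520.0, 35.0, -0.0)]
342 [(505.0, 9.0, -3.0), (510.0, 116.0, 49.0), (510.0, 112.0, 45.0), (510.0, 113.0, 43.0), (506.0, 26.0, -5.0)]
box right edge top [[0.5493278  0.20191188 0.09      ]] bottom [[0.54976101 0.19771489 0.        ]]
[[[562.0, 117.0, 2.0], [562.0, 114.0, -3.0], [562.0, 111.0, 0.0], [562.0, 109.0, -5.0], [562.0, 106.0, -1.0]], [[559.0, 117.0, -1.0], [559.0, 114.0, -2.0], [559.0, 112.0, -2.0], [559.0, 109.0, -2.0], [559.0, 106.0, 2.0]], [[556.0, 117.0, 2.0], [551.0, 110.0, 47.0], [551.0, 108.0, 46.0], [551.0, 105.0, 48.0], [557.0, 107.0, -5.0]], [[554.0, 117.0, -5.0], [549.0, 110.0, 42.0], [548.0, 107.0, 51.0], [549.0, 105.0, 49.0], [553.0, 106.0, 3.0]], [[508.0, 81.0, 410.0], [508.0, 79.0, 412.0], [546.0, 107.0, 49.0], [546.0, 105.0, 49.0], [552.0, 107.0, -4.0]], [[505.0, 80.0, 420.0], [505.0, 78.0, 421.0], [507.0, 77.0, 405.0], [544.0, 105.0, 46.0], [549.0, 106.0, -2.0]]]
```

Emit:
arm_command([
  [[1, 0.8, 0, 0.07, 0], [1, 1.6, 0.03, 0.07, 0], [1, 2.0, 0.03, 0.07, 0], [1, 2.4, 0.04, 0.07, 0], [1, 2.4, 0.04, 0.07, 0]],
])

```text
time: 6.08
tcp_pos: [0.4795, 0.1057, 0.0172]
tool_rot: [-0.0, 0.701, 0.713, -0.0]
force: [0.6, -1.0, -1.5]
width: 0.0143
```

Emit:
arm_command([
  [[1, 0.4, 0, 0, 0], [1, 0.8, 0, 0, 0], [1, 1.2, 0.02, 0, 0], [1, 1.6, 0.03, 0, 0], [1, 1.6, 0.03, 0, 0]],
])

```text
time: 6.7
tcp_pos: [0.4957, 0.1061, 0.0172]
tool_rot: [0.0, 0.701, 0.713, 0.0]
force: [-0.0, 0.3, -0.2]
width: 0.0147
```

Emit:
arm_command([
  [[1, 0.5, 0.01, 0, 0], [1, 0.9, 0.01, 0, 0], [1, 1.2, 0.02, 0, 0], [1, 1.5, 0.02, 0, 0], [1, 1.5, 0.02, 0, 0]],
])

```text
time: 7.32
tcp_pos: [0.5105, 0.1062, 0.0172]
tool_rot: [0.0, 0.701, 0.713, 0.0]
force: [0.3, -0.5, -0.2]
width: 0.0145
```

Emit:
arm_command([
  [[1, -1.0, 0, 0, 0], [1, -1.8, 0, 0, 0], [1, -1.8, 0.8, 0, 0], [1, -1.8, 1.8, 0, 0], [1, -1.8, 1.8, 0, 0]],
])

```text
time: 7.95
tcp_pos: [0.4925, 0.1259, 0.0174]
tool_rot: [-0.0, 0.7, 0.714, 0.0]
force: [0.6, -0.2, -0.2]
width: 0.015
```

Emit:
arm_command([
  [[1, 0.6, 0, 0, 0], [1, 1.0, 0, 0, 0], [1, 1.3, 0, 0, 0], [1, 1.6, 0, 0, 0], [1, 1.6, 0, 0, 0]],
])

```text
time: 8.57
tcp_pos: [0.5078, 0.124, 0.0169]
tool_rot: [-0.0, 0.701, 0.713, -0.001]
force: [-3.7, -0.0, 1.1]
width: 0.0148
```

Emit:
arm_command([
  [[1, 0.1, 0, 0, 0], [1, 0.2, 0, 0, 0], [1, 0.3, 0, 0, 0], [1, 0.35, 0, 0, 0], [1, 0.35, 0, 0, 0]],
])

```text
time: 9.2
tcp_pos: [0.5118, 0.1242, 0.0172]
tool_rot: [-0.0, 0.701, 0.713, -0.0]
force: [-4.2, -0.1, -0.4]
width: 0.0145
```

```bash
cat > lid.py <<'E'
from h import *
a,d=capture("top");cv2.imwrite("pics/tl.png",a);P=pts("top",d).reshape(-1,3)
y=cv2.inRange(cv2.cvtColor(a,cv2.COLOR_BGR2HSV),(20,150,60),(35,255,255)).ravel()>0
k=y&(P[:,1]>0)&(P[:,1]<.22)&(P[:,0]>.5)&(P[:,0]<.85)
print(k.sum(),np.percentile(P[k],[2,50,98],axis=0).round(3).tolist());s=bot.state();print(s["force"],s["tcp_pos"],s["width"])
E
python3 lid.py
```

```text
3213 [[0.596, 0.018, 0.047], [0.646, 0.107, 0.14], [0.705, 0.198, 0.177]]
[-3.41059537 -0.9966      1.52107841] [0.51169229 0.12420923 0.01716773] 0.014971455572362454
```

Emit:
arm_command([
  [[1, 0, 0, 0, 0], [1, -2, 0, 0, 0], [1, -4, 0, 0, 0], [1, -5.8, 0, 0, 0], [1, -5.8, 4, 0, 0]],
])

```text
time: 9.88
tcp_pos: [0.4552, 0.1624, 0.018]
tool_rot: [0.001, 0.703, 0.712, 0.001]
force: [0.3, 0.2, -0.4]
width: 0.0146
```

Emit:
arm_command([
  [[1, 0, 4, 0, 0], [1, 0, 8, -1, 0], [1, 0, 10, -2.5, 0], [1, 0, 10, -3.3, 0], [1, 0, 10, -3.4, 0]],
])

```text
time: 10.5
tcp_pos: [0.4543, 0.263, -0.0171]
tool_rot: [0.0, 0.701, 0.713, -0.0]
force: [-0.2, 0.6, -0.6]
width: 0.0148
```

```bash
python3 lid.py; python3 - <<'E'
from h import *
a=cv2.imread("pics/tl.png");cv2.imwrite("pics/tlc.png",cv2.resize(a[110:310,190:390],(600,600),interpolation=cv2.INTER_CUBIC))
E
```

```text
2420 [[0.709, 0.02, 0.095], [0.738, 0.109, 0.156], [0.767, 0.2, 0.211]]
[ 0.39349406 -0.03864623  0.53917935] [ 0.45454896  0.26286853 -0.01678554] 0.014670310141850704
```

View pics/tlc.png

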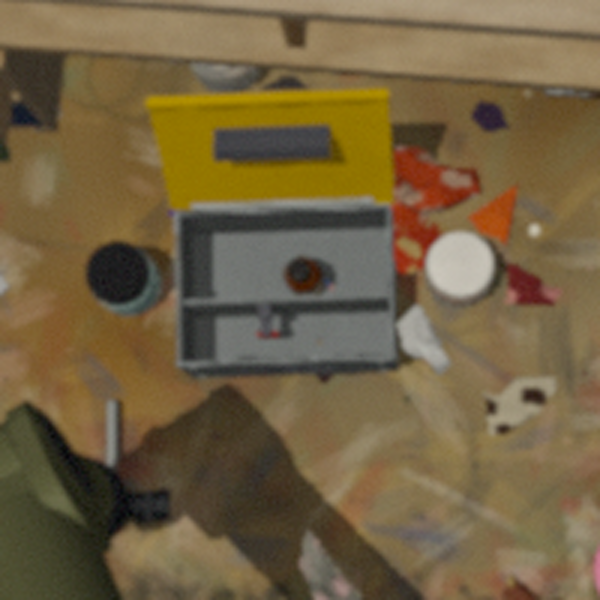

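Emit:
arm_command([
  [[1, 0, 0, -0.1, 0], [0.3, 0, 0, -0.1, 0], [0, 0, 0, 0, 0], [0, 0, 0, 0, 0], [0, 0, 0, 3, 0]],
])

```text
time: 11.18
tcp_pos: [0.4518, 0.2631, 0.0116]
tool_rot: [-0.001, 0.701, 0.714, -0.002]
force: [-0.2, -0.5, -0.2]
width: 0.0427
```

```bash
python3 - <<'E'
from h import *
a,d=capture("top");cv2.imwrite("pics/t6.png",a);P=pts("top",d)
w=P[185:215,275:310];k=(w[...,2]>.045)&(w[...,0]<.69)&(w[...,0]>.628)&(abs(w[...,1]-.1)<.05)
q=w[k];print(k.sum(),np.percentile(q,[3,50,97],axis=0).round(4).tolist())
t=q[q[:,2]>.072];print(len(t),t.mean(0).round(4),t.min(0).round(4),t.max(0).round(4))
print(plane("top",[(290.3,199.7)],.082))
s=bot.state();print(s["tcp_pos"],s["width"])
E
```

```text
138 [[0.6287, 0.0627, 0.0491], [0.6471, 0.093, 0.0665], [0.6626, 0.1089, 0.0862]]
63 [0.646  0.0916 0.08  ] [0.6282 0.0521 0.0722] [0.6606 0.1323 0.0887]
[[0.65065382 0.09362666 0.082     ]]
[0.45537087 0.26523255 0.01674391] 0.04309868261769214
```

```bash
python3 - <<'E'
from h import *
d=capture("top");a,d=d;P=pts("top",d)
w=P[188:212,278:304];k=(w[...,2]>.070)&(w[...,0]>.634)&(w[...,0]<.67)&(abs(w[...,1]-.094)<.03)
v,u=np.where(k);print(k.sum(),u.mean()+278,v.mean()+188,np.percentile(w[k],[0,50,100],axis=0).round(4).tolist(),plane("top",[(u.mean()+278,v.mean()+188)],.081).round(4))
print(cv2.cvtColor(a,cv2.COLOR_BGR2GRAY)[192:210,280:302])
E
```

```text
48 289.0625 199.79166666666666 [[0.6419, 0.0877, 0.0708], [0.6499, 0.097, 0.0808], [0.6605, 0.1048, 0.0873]] [[0.6506 0.0968 0.081 ]]
[[117 114 115 115 114 115 116 114 113 115 115 115 114 115 116 115 115 113
  113 113 115 109]
 [117 117 114 115 113 114 115 114 117 114 114 114 114 114 115 114 115 113
  113 114 114 110]
 [117 114 114 113 115 115 115 116 113 112 107 110 108 112 114 115 113 114
  114 114 114 112]
 [113 114 113 116 113 114 114 110 103  91  85  87  95 101 103 107 104 111
  113 113 111 112]
 [115 112 112 116 113 114 104  89  72  56  54  58  63  71  75  79  86  98
  103 111 112 115]
 [115 113 114 115 115 107  86  63  51  38  33  37  37  41  46  49  65  74
   87  95 105 111]
 [114 111 115 112 104  86  60  45  42  43  34  41  37  38  39  42  50  61
   64  72  88 102]
 [115 114 113 110 100  73  52  38  37  43  40  40  41  38  36  35  40  53
   56  63  73  97]
 [113 112 113 109  95  68  48  44  41  40  40  34  33  42  32  38  39  46
   59  62  67  85]
 [115 114 110 107  93  66  48  42  44  43  42  36  37  35  39  33  35  46
   53  53  60  75]
 [116 114 113 108  92  66  49  45  43  46  40  35  33  32  38  42  37  42
   54  60  61  77]
 [114 115 116 113 101  72  52  48  44  36  39  26  33  37  34  37  40  48
   60  58  64  79]
 [116 114 115 112 103  88  65  50  44  38  31  35  41  39  41  43  52  59
   58  71  81  88]
 [114 114 114 117 109  99  75  52  42  40  40  45  40  40  43  51  62  60
   69  91 104 110]
 [116 115 113 114 112 109  92  69  53  43  46  38  40  44  50  63  62  66
   81 106 113 115]
 [114 116 116 116 114 117 107  94  74  63  66  64  66  69  74  77  77  82
  100 112 117 116]
 [115 115 117 114 115 115 114 110 101  94  96  95 101 101 100  98  99 105
  115 116 117 113]
 [112 114 113 113 112 109 109 107 107 104 106 106 107 104 105 104 104 108
  107 107 104 102]]
```

Emit:
arm_command([
  [[-0.4, 0, 0, 5, 0], [-0.4, 1, -1, 10.5, 0], [-0.4, 5.5, -5, 11.5, 0], [-0.4, 10.5, -9, 11.5, 0], [-0.4, 15, -13, 11.5, 0]],
])

```text
time: 11.9
tcp_pos: [0.6052, 0.1335, 0.1283]
tool_rot: [0.0, 0.7, 0.714, 0.0]
force: [0.4, 0.5, -0.1]
width: 0.0596
```

Emit:
arm_command([
  [[-0.4, 4, -3, 0, 0], [-0.4, 4.6, -3.8, 0, 0], [-0.4, 4.6, -3.8, 0, 0], [-0.4, 4.6, -3.8, 0, 0], [-0.4, 4.6, -3.8, 0, 0]],
])

```text
time: 12.52
tcp_pos: [0.6489, 0.0982, 0.1284]
tool_rot: [-0.0, 0.7, 0.714, 0.0]
force: [-0.5, -0.4, 0.2]
width: 0.06
```

```bash
python3 - <<'E'
from h import *
s=bot.state();print(s["tcp_pos"],s["tool_rot"],s["width"])
a,da=capture("top");b,db=capture("side");cv2.imwrite("pics/t7.png",a);cv2.imwrite("pics/s7.png",b)
o=np.zeros((600,800,3),np.uint8)
o[:,:400]=cv2.resize(a[140:290,230:330],(400,600),interpolation=cv2.INTER_CUBIC);o[:,400:]=cv2.resize(b[180:330,230:330],(400,600),interpolation=cv2.INTER_CUBIC)
cv2.imwrite("pics/c7.png",o)
E
```

```text
[0.64893996 0.0982485  0.12842891] [-4.10237858e-04  6.99743138e-01  7.14394339e-01  3.17793223e-04] 0.05998790599320533
```

View pics/c7.png

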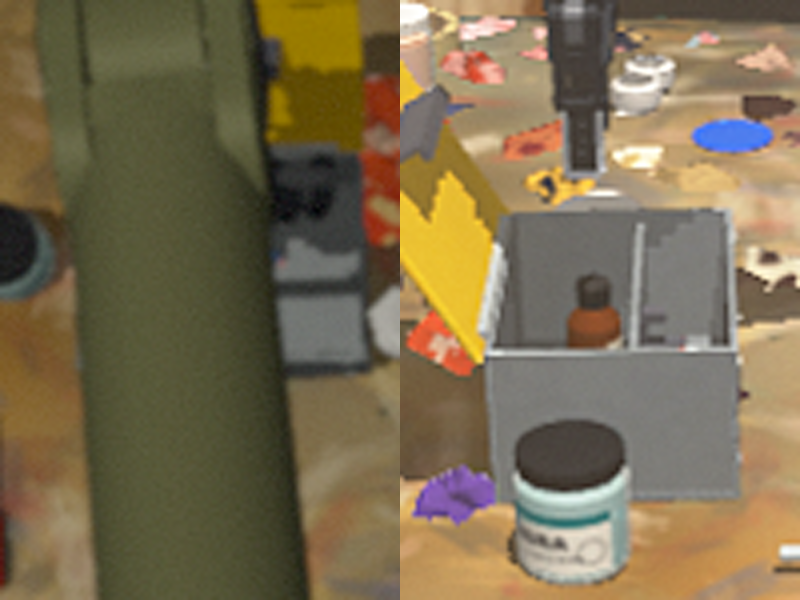

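```bash
python3 - <<'E'
from h import *
print(plane("side",[(278.5,249)],.082),plane("side",[(278.5,257.5)],.062))
b,d=capture("side");P=pts("side",d)
for v in (212,216,220,223,225): print(v,[tuple(np.round(P[v,u]*1000).astype(int).tolist()) for u in (272,274,276,278,280,282)])
for v in (251,254,257,260,263): print(v,[tuple(np.round(P[v,u]*1000).astype(int).tolist()) for u in (274,276,278,280,282)])
E
```

```text
[[0.64950764 0.09859681 0.082     ]] [[0.6502087  0.10052537 0.062     ]]
212 [(656, 144, 188), (652, 138, 186), (648, 143, 188), (644, 136, 185), (641, 127, 181), (670, -334, -3)]
216 [(656, 146, 180), (652, 141, 178), (648, 144, 179), (644, 136, 176), (640, 136, 176), (668, -296, 0)]
220 [(657, 144, 170), (652, 145, 171), (648, 144, 170), (644, 142, 169), (641, 135, 166), (667, -275, -4)]
223 [(657, 140, 162), (653, 135, 160), (649, 139, 162), (645, 136, 160), (641, 136, 160), (665, -248, -2)]
225 [(691, -215, 6), (686, -222, 3), (680, -226, 1), (675, -233, -2), (669, -229, 0), (664, -235, -3)]
251 [(660, 100, 78), (655, 98, 77), (650, 103, 79), (646, 103, 79), (648, 20, 39)]
254 [(660, 103, 72), (654, 111, 76), (650, 108, 74), (646, 104, 72), (648, 23, 32)]
257 [(660, 101, 64), (655, 109, 67), (651, 106, 66), (647, 103, 65), (643, 96, 61)]
260 [(660, 108, 60), (655, 110, 60), (651, 107, 59), (646, 110, 61), (643, 101, 56)]
263 [(660, 109, 53), (655, 113, 55), (651, 109, 53), (646, 113, 55), (643, 106, 51)]
```

Emit:
arm_command([
  [[-0.4, 0.1, -0.1, -3, 0], [-0.4, 0.1, -0.1, -6, 0], [-0.4, 0.1, -0.1, -9, 0], [-0.4, 0.1, -0.1, -11.5, 0], [-0.4, 0.1, -0.1, -12.3, 0]],
], newtons=30)

```text
time: 13.3
tcp_pos: [0.6493, 0.0954, 0.0035]
tool_rot: [-0.001, 0.701, 0.714, -0.001]
force: [-0.4, 0.8, 0.6]
width: 0.0595
```

Emit:
arm_command([
  [[-0.4, 0, 0, 0, 0], [0.1, 0, 0, 0, 0], [0.5, 0, 0, 0, 0], [0.7, 0, 0, 0, 0], [0.7, 0, 0, 0, 0]],
], newtons=30)

```text
time: 13.92
tcp_pos: [0.6519, 0.0952, 0.0069]
tool_rot: [0.001, 0.701, 0.713, 0.001]
force: [-0.4, -0.7, 4.3]
width: 0.0294
```

Emit:
arm_command([
  [[0.7, 0, 0, 2, 0], [0.7, 0, 0, 5, 0], [0.7, 0, 0, 9, 0], [0.7, 0, 0, 12, 0], [0.7, -2, -2, 12, 0]],
])

```text
time: 14.55
tcp_pos: [0.6336, 0.0778, 0.1296]
tool_rot: [0.002, 0.7, 0.715, 0.004]
force: [-0.3, -0.3, -0.5]
width: 0.0297
```

Emit:
arm_command([
  [[0.7, -3, -4, 0, 0], [0.7, -6, -9, 0, 0], [0.7, -9, -14, 0, 0], [0.7, -12, -19, 0, 0], [0.7, -14.5, -24, 0, 0]],
])

```text
time: 15.18
tcp_pos: [0.4847, -0.1662, 0.1264]
tool_rot: [0.0, 0.701, 0.713, 0.001]
force: [-0.6, -0.9, -0.9]
width: 0.0297
```

Emit:
arm_command([
  [[0.7, -1, -5, 0, 0], [0.7, -1.8, -10, 0, 0], [0.7, -1.9, -14, 0, 0], [0.7, -1.9, -15.6, 0, 0], [0.7, -1.9, -15.6, 0, 0]],
])

```text
time: 15.8
tcp_pos: [0.4668, -0.3209, 0.1256]
tool_rot: [-0.0, 0.701, 0.713, 0.0]
force: [-0.5, -0.1, -1.8]
width: 0.0298
```

Emit:
arm_command([
  [[0.7, 0, 0, -4, 0], [0.7, 0, 0, -8, 0], [0.7, 0, 0, -10.5, 0], [0.7, 0, 0, -11.5, 0], [0.7, 0, 0, -11.5, 0]],
])

```text
time: 16.42
tcp_pos: [0.4673, -0.3193, 0.0102]
tool_rot: [-0.0, 0.7, 0.714, 0.0]
force: [0.2, -0.2, -0.8]
width: 0.0293
```

```bash
python3 - <<'E'
from h import *
s=bot.state();print(s["tcp_pos"],s["force"],s["width"])
a,da=capture("top");b,db=capture("side");cv2.imwrite("pics/s8.png",b)
o=np.zeros((600,800,3),np.uint8)
o[:,:400]=cv2.resize(a[225:315,420:480],(400,600),interpolation=cv2.INTER_CUBIC);o[:,400:]=cv2.resize(b[150:240,320:380],(400,600),interpolation=cv2.INTER_CUBIC)
cv2.imwrite("pics/c8.png",o)
E
```

```text
[ 0.46727501 -0.31927784  0.0101987 ] [ 0.21700407 -0.17444262 -0.83106407] 0.029287044441717487
```

View pics/c8.png

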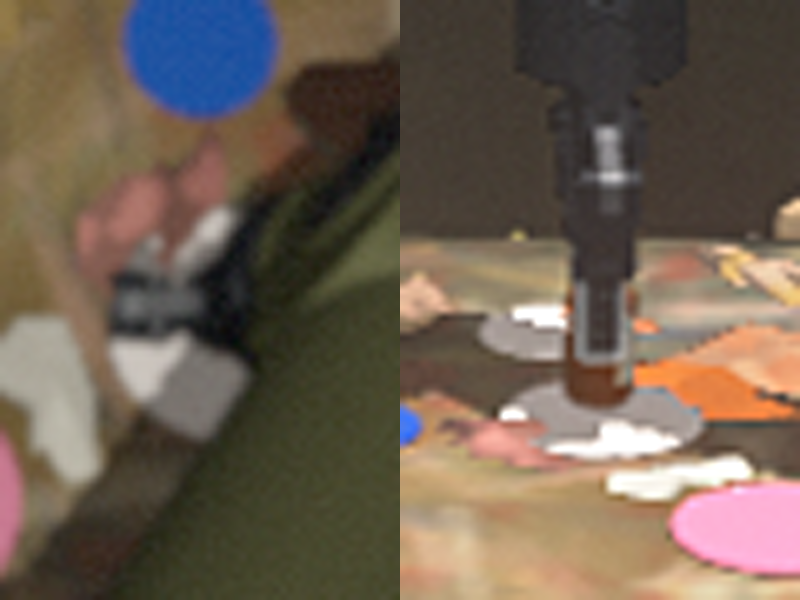

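Emit:
arm_command([
  [[0.7, 0, 0, -0.3, 0], [0.7, 0, 0, -0.5, 0], [0.7, 0, 0, -0.65, 0], [0.7, 0, 0, -0.75, 0], [0.7, 0, 0, -0.75, 0]],
])

```text
time: 17.15
tcp_pos: [0.4668, -0.3208, 0.003]
tool_rot: [-0.0, 0.701, 0.713, 0.0]
force: [-1.2, 0.1, 1.4]
width: 0.0294
```

Emit:
arm_command([
  [[0.7, 0, 0, -0.1, 0], [0.7, 0, 0, -0.1, 0], [0.2, 0, 0, -0.1, 0], [0, 0, 0, -0.1, 0], [-0.3, 0, 0, -0.1, 0]],
])

```text
time: 17.77
tcp_pos: [0.4667, -0.3206, 0.0015]
tool_rot: [-0.0, 0.701, 0.713, -0.0]
force: [-0.2, 0.7, -0.9]
width: 0.0551
```

Emit:
arm_command([
  [[-0.4, 0, 0, 0, 0], [-0.4, 0, 0, 2, 0], [-0.4, 0, 0, 6, 0], [-0.4, 0, 0, 11, 0], [-0.4, 0, 0, 16, 0]],
])

```text
time: 18.4
tcp_pos: [0.4667, -0.321, 0.1648]
tool_rot: [0.001, 0.701, 0.713, 0.0]
force: [-0.0, -0.2, 0.2]
width: 0.0601
```

Emit:
arm_command([
  [[-0.4, 2, 6, 2, 0], [-0.4, 4, 11, 2, 0], [-0.4, 4, 16, 2, 0], [-0.4, 4, 21, 2, 0], [-0.4, 4, 21, 2, 0]],
])

```text
time: 19.02
tcp_pos: [0.5075, -0.1059, 0.1831]
tool_rot: [0.0, 0.698, 0.716, 0.001]
force: [0.3, 0.0, -0.1]
width: 0.0597
```

```bash
python3 lid.py; python3 - <<'E'
from h import *
a,da=capture("top");b,db=capture("side");cv2.imwrite("pics/t9.png",a)
P=pts("top",da)
w=P[255:290,435:470];k=w[...,2]>.06;print("bottle top",k.sum(),w[k].mean(0) if k.any() else None)
P=pts("side",db);w=P[170:230,330:380];k=(abs(w[...,0]-.467)<.03)&(abs(w[...,1]+.32)<.03)&(w[...,2]>.02)
print(np.percentile(w[k],[3,50,97],axis=0).round(4).tolist())
P=pts("top",da);w=P[235:280,200:245];k=(w[...,2]>.006);print("key",np.percentile(w[k],[2,50,98],axis=0).round(3).tolist())
o=np.zeros((600,800,3),np.uint8)
o[:,:400]=cv2.resize(a[225:315,420:480],(400,600),interpolation=cv2.INTER_CUBIC);o[:,400:]=cv2.resize(b[150:240,320:380],(400,600),interpolation=cv2.INTER_CUBIC)
o[:150,:200]=cv2.resize(a[220:295,180:280],(200,150))
cv2.imwrite("pics/c9.png",o)
E
```

```text
2646 [[0.709, 0.02, 0.089], [0.741, 0.109, 0.149], [0.776, 0.201, 0.207]]
[-0.37137282 -1.18107628  1.07895077] [ 0.50724507 -0.10910646  0.18315151] 0.05975635606677138
bottle top 68 [ 0.45739153 -0.27775745  0.25769736]
[[0.4563, -0.3214, 0.0209], [0.4688, -0.3088, 0.0456], [0.4827, -0.3005, 0.0744]]
key [[0.398, -0.012, 0.007], [0.484, 0.265, 0.016], [0.561, 0.314, 1.464]]
```

View pics/c9.png

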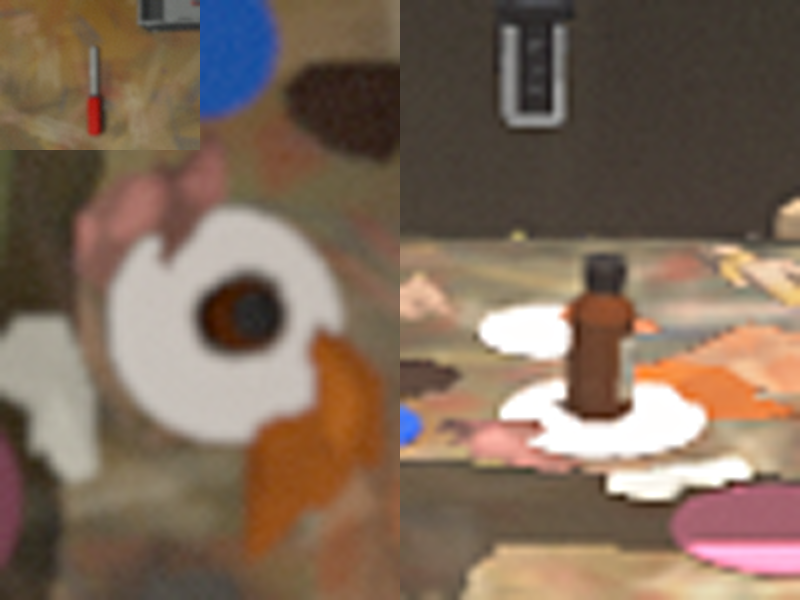

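The bottle stands upright in the middle of the white coaster, the key lies flat, the lid is open and the arm is clear. Handing in.

```bash
python3 -c "
from bench import bot
print(bot.finish_job())"
```

```text
the job is handed in; nothing more can be done
None
```

The job is handed in at about 19 s of robot time; the bench gave no verdict. I gripped the key and put its rod through the slot. The first probe, at the slot's centre, met nothing. The second, about 18 mm to the +y side, felt the tab at roughly 4 N, and pressing on sprang the lid while the rod was still deep in the slot. I then laid the key on the table, lifted the bottle out and set it on the larger white coaster.

**Last checks:**
- **Bottle:** it stands upright within a few millimetres of the coaster's centre, by the pictures and side depth. My top-camera depth check on it was spoiled by the arm in view, so I did not use it.
- **Lid:** it leans back open, by depth from the top camera.
- **Key:** it lies flat on the table in the last picture. Its depth median was about 16 mm, but that region also caught stray readings.
- **Arm:** it is clear of everything, with wrist force readings around 1 N.
- **Bystanders:** I did not re-measure the jars, tube and dipper at the end. No move was planned through them, and no force reading showed a contact there.

**What disagreed:** the reported tool height was 24 to 31 mm below where the cameras saw the fingertips, depending on how far the jaws were open. Because of that the first grasp closed on air above the key without moving it. After that I set heights from the cameras and from contact.

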